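# Check the carrier's two marks, then show the heat sink's underside to the camera

### The arm

A 6-joint arm with a two-finger parallel gripper is mounted at the origin on a cart in front of the work surface, level with it; the furniture and walls round the work are solid. World frame = base frame: x ahead of the robot, y to its left, z up, the work surface at z = 0. Lengths are in mm, angles in rad, forces in N, time in s.
With the tool pointing down it reaches from about 350 to 875 mm from the base axis. Payload 4.2 kg.
Tool frame: the origin (TCP) lies at the centre of the arm's flange, where the gripper is bolted on; the fingertips stand 173 mm ahead of it and the grasp point (between the pads) lies 155 mm ahead of it (bot.grip_depth is the distance from the TCP to the grasp point, in mm); z points along the fingers, y is the line along which they close (so a half turn about z gives the same grasp; the last joint's range is limited). The gripper opens to 85 mm and grips with 20 to 120 N. Pads are 22 mm wide; open, the fingers measure 114 mm over their backs; the gripper's body (76 mm by 85 mm) begins 54 mm behind the grasp point. The pads swing forward as they close: fully open they stand 13 mm farther back than shut.
Start: joints at [1.542, 0.385, 0.008, 0, -1.194, -0.259], TCP at [177.37, 599.283, 404.712] pointing down, gripper open.
Joint ranges: [-3.14, 3.14], [-1.21, 2.06], [-1.07, 1.41], [-3.16, 2.05], [-2.99, -0.16], [-3.1, 3.1]. Speed limits (rad/s): [2.79, 2.79, 3.14, 3.14, 3.14, 3.14].

### API

Orientations are given as a unit quaternion [x, y, z, w].
In Python, from rig import telemetry, grab_frame, camera_params, bot gives the robot as it stands.
- The arm moves only by the tool carry_out, never from a script. Its arguments are lists of equal length, an entry for each row: "travel": the shift along the tool's x, y, z in cm, a list of three; "twist": the turn about the tool's z in degrees; "hand": the closure in counts, from 0 (fully open) to 255 (shut). In form: {"travel": [[dx, dy, dz], ...], "twist": [twist, ...], "hand": [hand, ...]}. A call has 1 to 10 rows; each row shifts and turns the commanded pose from where the row before left it, along the tool's axes as they then stand; what a row does not reach is not made up. A row lasts 1/8 s, in which the tool goes at most 62.5 mm and 10.7 degrees, less where a joint would pass 70% of its speed; a pose out of reach is approached as far as the arm can. A call with a gripper value outside its range is refused whole. The fingers move at their own pace and stop on an object; "squeeze" is the grip in N (left out, the last holds). Time passes only in rows, so rows that do not move let the fingers close. It gives the time, the measured TCP pose, the force, the opening and the grip force at its end, in the units of the state.
- telemetry.observe(): the state, without advancing time (a new reading comes with each control period).
- grab_frame(name): name is "side" or "top" or "wrist"; returns (picture, depth): 480x640x3 uint8, red, green, blue; 480x640 float32, mm along the optical axis (not along the pixel's ray), 0 where there is no reading.
- camera_params(name): a dict with "fx", "fy", "cx", "cy" (pixels), "extrinsics" (4x4, takes a point from world to camera coordinates). Camera axes: x right, y down, z forward; pixel columns grow to the right and rows downward; lengths in mm; the calibration is good to about 2 mm. A picture is of the moment at which its call begins: read the wrist's pose just before it. camera_params takes no time and is no camera call; for the wrist camera it gives the pose at the moment of the call.
- bot.job_done(): hands the job in; it is judged then, once.
The state is a dict: "time": time; "qpos": joint angles; "joint_velocities": joint speeds; "joint_efforts": joint torques, N m; "tcp_pos": TCP position; "orientation": TCP orientation; "ft_force": force on the tool from outside, world axes, zero at the start; "moment": the same for the moment, N m; "grip_width": opening from 0.0 (shut) to 1.0 (fully open); "gripper_force": force on a finger pad.
Only numpy, scipy, OpenCV 4.12 (cv2) and the standard library are available. Lean on these libraries where they do the work, as an engineer would, in place of code of your own. Each camera call takes 0.05 s, during which the arm holds its last target. There are 200 camera calls.

### The job

Step the sliding carrier with the upright black handle so that the fixed brass pointer stands inside the red ring, pause there about a second, then step it so that the pointer stands inside the yellow ring, and leave it there. Then take the black finned heat sink out of its nest and hold it up to the inspection camera: its flat underside square to the lens, centred in front of it 80 mm away, its long sides level, fins away from the camera; finish while still holding it there, still. Leave the battery block in its nest, do not touch the pointer or the camera, and leave the other things on the bench alone.

Things in the scene. Friction and masses are not known exactly. Their poses are not given: they have to be found in the camera images.
- handle (a point): Handle of the carrier: upright black round grip, 20 mm in diameter, on the carrier's edge nearest the robot, standing from 40 to 68 mm above the bench (a thin steel stem below); this point is on its axis, 56 mm above the bench. Moving it level moves the carrier and both marks by the same amount, without turning, about 60 mm either way along the stage's x and y from the start; each slide resists with about 3 N and stays where it is left
- mark_red (a point): Centre of the red ring painted on the carrier's grey top (30 mm above the bench); ring 14 mm inside, 21 mm outside, white inside with a black dot. It lies at x +50, y +38 mm in the frame of floor; the handle lies there at x -60, y 0
- mark_yellow (a point): Centre of the yellow ring painted on the carrier, same size, at x +82, y -30 mm in the frame of floor
- pointer_tip (a point): Lower tip of the fixed brass pointer, 36 mm above the bench, 6 mm above the carrier. It hangs from a thin bar 62 mm above the bench that runs back, away from the robot, to a round steel foot 112 mm behind; nothing of the pointer is higher than 70 mm
- floor (a point): Point on the carrier's top, midway between the two nests, 60 mm from the handle towards the marks. Its x axis is the carrier's direction away from the robot, y to its left, z up. The nests, side by side, are centred 48 mm to either side along y; each is 38 mm (x) by 53 mm (y) inside, with a rim 3 mm high
- carrier (a joint): Travel of the carrier along the stage's x (away from the robot), m, 0 at the start, limits -0.06 and 0.06
- cross_slide (a joint): Travel of the aluminium cross slide under the carrier, with the carrier, along the stage's y (to its left), m, 0 at the start, limits -0.06 and 0.06
- heat_sink: Black finned heat sink with a flat bright underside, 34 mm (x) by 40 mm (y) by 22 mm high, about 70 g, lying loose in one of the two nests with its fins upward; origin at the centre of its underside, z up through the fins. The fins run along x (its short direction); the outer ones form two flat faces 40 mm apart across y, a good grasp. Its long sides lie along y
- battery_block: Black and tan battery block, 26 mm (x) by 49 mm (y) by 18 mm high, lying in the other nest; origin at the centre of its underside; it stays
- camera_head: White box camera with a black round lens 34 mm in diameter, on a low stand on the robot's right, fixed. Origin at the centre of the lens front, about 112 mm above the bench; its z axis is the line of sight, out of the lens, 60 degrees above level, to the robot's left and somewhat back towards it; its y axis is level, its x axis completes them (right and up). The box reaches 57 mm behind the origin and 21 mm to each side
- view_point (a point): The camera's focus point, 80 mm in front of the lens on its line of sight, about 181 mm above the bench, with the camera head's axes: the centre of the heat sink's underside belongs here, its z axis along this z axis (same sense) and its y axis along this y axis (either sense)
- mug: White mug with dots, 93 mm high, a bystander near the left end of the free surface; beyond it, further left (y over 0.4 m, x 0.35 to 0.6 m), the head of the grey bench lamp hangs over the bench in the way of an arm that swings in from the left; origin at the centre of its foot
- screw_jar: Glass jar with a red lid, 47 mm wide, 58 mm high, a bystander; origin at the centre of its foot
- marker_black: Black and white marker pen lying on the bench, 135 mm long along its y, a bystander; origin under its middle
Mind the look-alikes: they are no part of the job. Leave any pink or purple look-alike of the battery_block alone.

How it is judged:
By the outcome, as a careful person would: the job done as asked, in the order asked, and still so for the second after the job is handed in, while the arm keeps its last pose, push and grip.
It also fails if it takes over 54 s, if anything falls off the work surface, if the arm or the gripper's body presses on something with over 40 N, if the wrist force passes 120 N, or if a joint passes its speed limit or range.

## Working session

There is one attempt and no reset: what is moved stays moved. The work goes in short steps, Python scripts to look and compute and a tool call to move; the robot and the scene stay as the last step left them, time stands still between calls to the robot, and variables do not carry over. Pictures are saved under pics/ and viewed, at most 10 in all, crops included, and the job is handed in when it is done.

Besides the shell and the picture viewer there is one more tool, called after ">>>" as name([rows], argument=value, ...), one row to a line, values as JSON. carry_out: Moves the arm, as the interface text tells. Its arguments: {"type":"object","properties":{"travel":{"type":"array"},"twist":{"type":"array"},"hand":{"type":"array"},"squeeze":{"type":"number"}},"required":["travel","twist","hand"]}

```bash
mkdir -p pics; ls; python3 - <<'E'
from rig import telemetry, grab_frame, camera_params, bot
import cv2,numpy as np
print(telemetry.observe())
for n in("top","side"):
    p,d=grab_frame(n); np.savez(f"{n}0.npz",p=p,d=d); cv2.imwrite(f"pics/{n}0.png",p[:,:,::-1]); print(n,camera_params(n))
E
```

```text
pics
{'time': 0.0, 'qpos': array([ 1.54157502e+00,  3.85550560e-01,  6.60196059e-03, -4.85256916e-04,
       -1.19400918e+00, -2.58564630e-01]), 'joint_velocities': array([0.00042181, 0.0002567 , 0.00041271, 0.00047166, 0.00095778,
       0.00169888]), 'joint_efforts': array([ 3.27971811e-04, -3.92290628e+01,  1.88403010e+01,  4.18652639e+00,
       -4.65450576e-03, -2.77437657e-06]), 'tcp_pos': array([177.32341837, 599.09411698, 403.61748953]), 'orientation': array([ 9.89651814e-01, -1.43485429e-01, -1.00373279e-04,  1.09943371e-03]), 'ft_force': array([ 0.63879004, -0.37403693,  0.92060106]), 'moment': array([-0.00745426, -0.03708892,  0.00586273]), 'gripper_force': 0.0, 'grip_width': 1.0053219508565214}
top {'fx': 498.0655937377261, 'fy': 498.0655937377261, 'cx': 319.14312618086984, 'cy': 240.20816015577563, 'extrinsics': array([[ 4.90929742e-03, -9.99987402e-01,  1.04609291e-03,
        -4.86598327e+00],
       [-9.96546870e-01, -4.97911072e-03, -8.28827094e-02,
         5.72546872e+02],
       [ 8.28868739e-02, -6.35584747e-04, -9.96558760e-01,
         1.23957258e+03],
       [ 0.00000000e+00,  0.00000000e+00,  0.00000000e+00,
         1.00000000e+00]])}
side {'fx': 513.446460485279, 'fy': 513.446460485279, 'cx': 317.73925898513954, 'cy': 238.84946850517773, 'extrinsics': array([[ 9.93211993e-01, -1.14725193e-01,  1.91851011e-02,
        -5.51681283e+02],
       [-7.62878263e-02, -7.66989190e-01, -6.37108899e-01,
         1.37253679e+02],
       [ 8.78072063e-02,  6.31320610e-01, -7.70534998e-01,
         1.47148768e+03],
       [ 0.00000000e+00,  0.00000000e+00,  0.00000000e+00,
         1.00000000e+00]])}
```

View pics/top0.png

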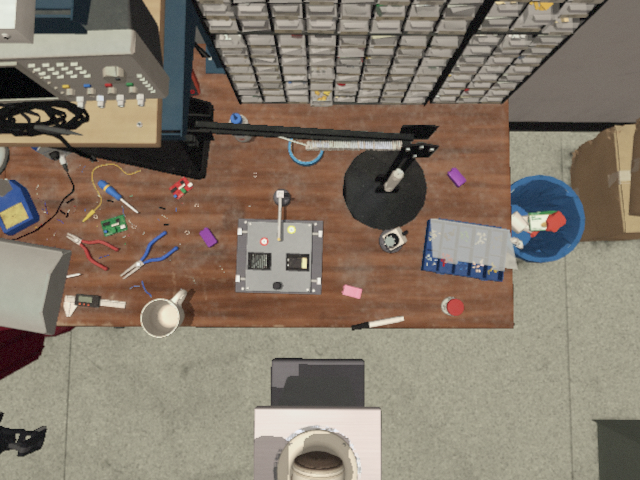

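View pics/side0.png

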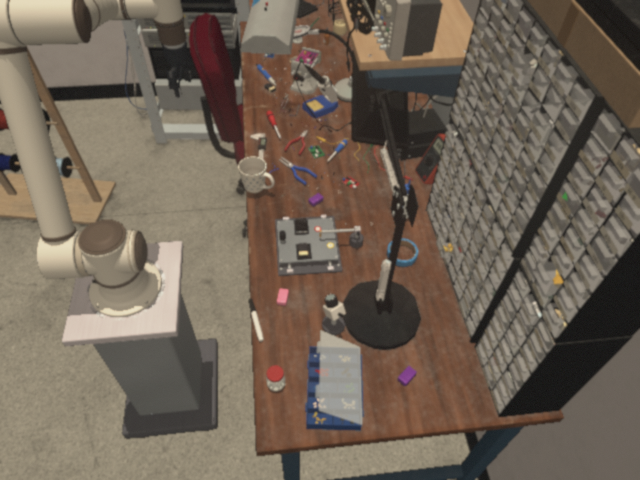

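Top view: carrier at (280,257) with handle (277,286), red ring (264,241), yellow (291,230), pointer tip near (279,238); finned object (259,261) vs black/tan block (297,262); camera head (394,240); pink (352,292) and purple (208,237), (456,177) look-alikes. A close crop will confirm the choice.

```bash
python3 - <<'E'
import cv2,numpy as np
p=np.load("top0.npz")["p"][:,:,::-1]
a=cv2.resize(p[180:310,220:420],None,fx=4,fy=4,interpolation=cv2.INTER_CUBIC)
cv2.imwrite("pics/c1.png",a)
E
```

```text
(no output)
```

View pics/c1.png

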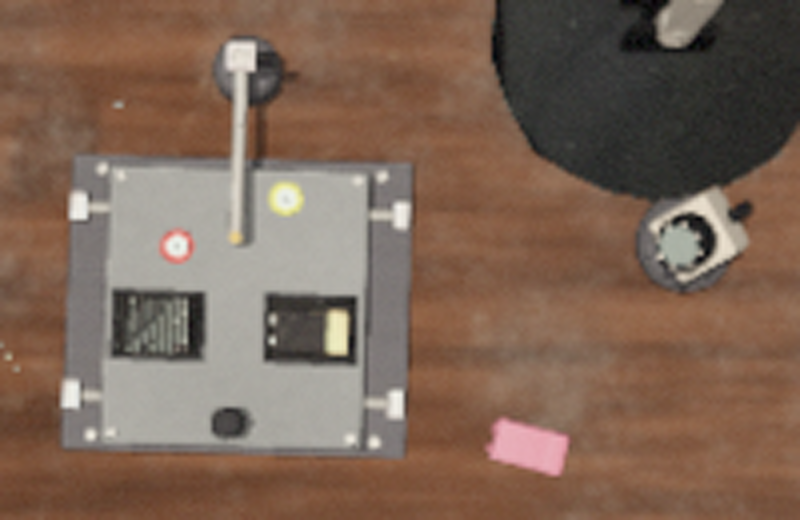

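Crop: the finned heat sink is in the left nest (crop 158,325), the black/tan battery in the right nest (310,328), brass tip (235,238), red ring (177,246), yellow (285,199), handle (230,423), camera lens (686,243) facing left/back.

```bash
cat > h.py <<'E'
import numpy as np,cv2
from rig import telemetry, grab_frame, camera_params, bot
def ray(c,uv,z):
    E=c["extrinsics"];R=E[:3,:3];t=E[:3,3];o=-R.T@t
    d=R.T@np.array([(uv[0]-c["cx"])/c["fx"],(uv[1]-c["cy"])/c["fy"],1]); return o+d*(z-o[2])/d[2]
def proj(c,X):
    q=c["extrinsics"][:3,:3]@np.array(X)+c["extrinsics"][:3,3]; return [q[0]/q[2]*c["fx"]+c["cx"],q[1]/q[2]*c["fy"]+c["cy"]]
def rings(p):
    h=cv2.cvtColor(p,cv2.COLOR_RGB2HSV);H,S,V=cv2.split(h)
    return {"red":(((H<8)|(H>172))&(S>100)&(V>110)),"yellow":((H>22)&(H<36)&(S>90)&(V>120))}
def blobs(m,amin=15):
    n,l,s,c=cv2.connectedComponentsWithStats(m.astype(np.uint8)); return [(s[i,4],c[i].round(1),s[i,:4]) for i in range(1,n) if s[i,4]>=amin]
E
python3 - <<'E'
from h import *
c=camera_params("top");f=np.load("top0.npz");p,d=f["p"],f["d"]
def win(m,u0,u1,v0,v1):
    z=np.zeros_like(m);z[v0:v1,u0:u1]=m[v0:v1,u0:u1];return z
for k,m in rings(p).items():
    for a,b,s in blobs(win(m,240,320,222,252),4): print(k,a,b,s,ray(c,b,30).round(1))
g=p.max(2)
for a,b,s in blobs(win(g<70,270,290,276,295),10): print("handle",a,b,s,ray(c,b,66).round(1))
for a,b,s in blobs(win(g<90,244,312,250,274),40): print("dark",a,b,s,ray(c,b,45).round(1))
print("tip",ray(c,(220+235/4,180+238/4),38).round(1))
print("lens",ray(c,(220+686/4,180+243/4),112).round(1))
# points of camera head
E=c["extrinsics"];v,u=np.mgrid[222:256,376:412];z=d[222:256,376:412]
P=np.stack([(u-c["cx"])/c["fx"]*z,(v-c["cy"])/c["fy"]*z,z],-1)-E[:3,3];W=P@E[:3,:3]
print(W[::3,::3,2].round(0).astype(int))
E
```

```text
red 7 [266.7 241. ] [266 238   2   7] [569.4 130.3  30. ]
handle 18 [278.4 285.3] [276 282   5   7] [458.5  96.6  66. ]
dark 211 [258.6 260.3] [248 253  23  17] [519.9 148.2  45. ]
dark 286 [296.2 261.7] [286 254  23  17] [516.9  54.7  45. ]
tip [572.7  99.3  38. ]
lens [ 564.8 -172.7  112. ]
[[  28   28   24   26   27   23   22   28 1283   26   21    4]
 [  24   24   24   22   26   24   20   21   22   21    6   -2]
 [  16   25   25   20   25   22   22   91   80   -5    6   -1]
 [  -1    2   -2   11   12   91   97   97   89    1   92   -1]
 [   1    3   15   85   93  110  104  103   98   93   90    0]
 [   0   -1   17  106  111  112  113  108  100   92   -1   -2]
 [  -1   11   16  109  103  118  118  111   99   96   81   -1]
 [   0    7   14  107  113  116  118  110   96  102   -6    1]
 [   1   -3   11   11  107  111  109   93   16    0    7   -5]
 [  -3   -2    1   10   10   82   11    9   12   -3    5    0]
 [   1    2    0    4    9   10   12    1    1    0   -5   -1]
 [  -2    2   -2    2   -4   -2   -3   -1    1   -2   -2   -1]]
```

>>> carry_out([
  [0,0,0],
  [0,0,0],
  [1.9,5.6,0],
  [1.9,5.6,0],
  [1.9,5.6,0],
  [1.9,5.6,0],
  [1.9,5.6,0],
  [1.9,5.6,0],
  [1.9,5.6,0],
  [1.9,5.6,0],
], twist=[-8.25,-8.25,0,0,0,0,0,0,0,0], hand=[0,0,0,0,0,0,0,0,0,0])

```text
time: 1.35
tcp_pos: [329.4, 149.3, 404.7]
orientation: [1.0, 0.001, 0.0, -0.0]
ft_force: [0.9, 0.3, 0.3]
grip_width: 0.998
gripper_force: 0.0
```

```bash
python3 - <<'E'
from h import *
from scipy.spatial.transform import Rotation as Ro
s=telemetry.observe();c=camera_params("wrist");R=Ro.from_quat(s["orientation"]).as_matrix()
E=c["extrinsics"];o=-E[:3,:3].T@E[:3,3]
print(s["time"],s["tcp_pos"],s["qpos"].round(3),R.round(3))
print("cam in tool",R.T@(o-s["tcp_pos"]),"axes in tool\n",(R.T@E[:3,:3].T).round(3),c["fx"],c["cx"],c["cy"])
f=np.load("top0.npz");d=f["d"];ct=camera_params("top");E=ct["extrinsics"]
for u in (210,230,250):
    v=np.arange(318,336);z=d[v,u];P=np.stack([(u-ct["cx"])/ct["fx"]*z,(v-ct["cy"])/ct["fy"]*z,z],-1)-E[:3,3];print((P@E[:3,:3])[::1].round(0)[:,[0,2]].tolist(), (P@E[:3,:3])[0,1])
E
```

```text
1.35 [329.35000855 149.33410641 404.72545427] [ 0.883 -0.089 -0.567 -0.    -1.092  0.689] [[ 1.     0.001  0.   ]
 [ 0.001 -1.     0.   ]
 [ 0.    -0.    -1.   ]]
cam in tool [84.43700561  0.13307195 30.44457545] axes in tool
 [[-0.    -0.945 -0.326]
 [ 1.    -0.    -0.   ]
 [ 0.    -0.326  0.945]] 331.2967618799119 322.8126608607051 236.45340257365817
[[374.0, 2.0], [372.0, 1.0], [369.0, -2.0], [366.0, 0.0], [364.0, -3.0], [361.0, -0.0], [359.0, 0.0], [356.0, -2.0], [353.0, -9.0], [350.0, -14.0], [280.0, -747.0], [275.0, -750.0], [270.0, -759.0], [268.0, -745.0], [263.0, -749.0], [259.0, -751.0], [255.0, -752.0], [253.0, -736.0]] 274.92711781033194
[[374.0, 1.0], [372.0, 2.0], [369.0, -1.0], [367.0, -1.0], [364.0, 0.0], [362.0, 1.0], [359.0, 2.0], [356.0, -6.0], [354.0, -7.0], [351.0, -4.0], [280.0, -749.0], [275.0, -753.0], [272.0, -750.0], [268.0, -748.0], [263.0, -756.0], [259.0, -752.0], [254.0, -763.0], [251.0, -758.0]] 224.21890894276677
[[375.0, 1.0], [372.0, 0.0], [369.0, -4.0], [366.0, -7.0], [365.0, 5.0], [362.0, 0.0], [360.0, 3.0], [357.0, -2.0], [354.0, -3.0], [351.0, -10.0], [280.0, -748.0], [277.0, -739.0], [272.0, -755.0], [268.0, -746.0], [264.0, -748.0], [260.0, -752.0], [256.0, -750.0], [251.0, -756.0]] 173.25176386815497
```

>>> carry_out([
  [3.7,1.7,1.6],
  [3.7,1.7,1.6],
  [3.7,1.8,1.8],
  [0,0,0],
], twist=[0,0,0,0], hand=[0,0,0,0])

```text
time: 1.85
tcp_pos: [441.8, 98.2, 352.6]
orientation: [1.0, -0.002, -0.002, 0.001]
ft_force: [0.2, -0.3, -0.7]
grip_width: 0.998
gripper_force: 0.0
```

```bash
python3 - <<'E'
from h import *
s=telemetry.observe();c=camera_params("wrist");p,d=grab_frame("wrist");np.savez("w1.npz",p=p,d=d,E=c["extrinsics"])
cv2.imwrite("pics/w1.png",p[:,:,::-1]);print(s["tcp_pos"])
for k,m in rings(p).items():
    for a,b,q in blobs(m,30): print(k,a,b,q,ray(c,b,30).round(1))
E
```

```text
[441.79800092  98.19567815 352.55504427]
red 47 [69.2 37.7] [62 20 18 39] [587.1 292.   30. ]
red 303 [271.1  63.1] [258  48  27  31] [569.1 137.6  30. ]
red 486 [504.3 206.2] [482 190  62  40] [452.3 -67.   30. ]
yellow 385 [359.2  17.6] [346   2  28  32] [599.7  69.1  30. ]
yellow 84 [320.8  49.8] [316  45  10  11] [578.2  98.4  30. ]
```

View pics/w1.png

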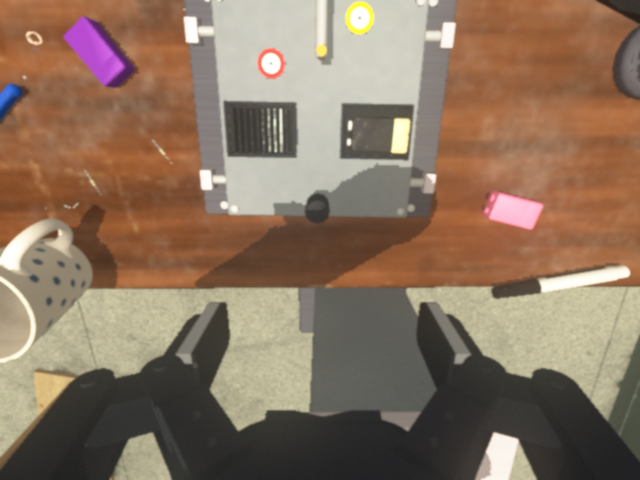

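Wrist view: red ring (271,63), yellow (359,18), brass tip (321,50), handle (318,208), heat sink left (260,129), battery right (377,132), pink decoy (514,210).

```bash
python3 - <<'E'
from h import *
c=camera_params("wrist");f=np.load("w1.npz");p=f["p"];c["extrinsics"]=f["E"]
for v in (50,53,56): print("tip",ray(c,(320.8,v),36).round(1))
g=p.max(2);m=np.zeros_like(g);m[190:228,300:335]=g[190:228,300:335]<60
for b in blobs(m,20): print("handle",b,ray(c,b[1],60).round(1))
# heat sink outline
m=np.zeros_like(g);m[95:165,218:302]=g[95:165,218:302]<75
k=np.argwhere(cv2.morphologyEx(m,cv2.MORPH_CLOSE,np.ones((9,9)))).astype(np.float32)[:,::-1]
r=cv2.minAreaRect(k);print(r)
for q in cv2.boxPoints(r): print(ray(c,q,30).round(1),ray(c,q,52).round(1))
print(c["fx"],proj(c,[458.4,101.7,68]))
a=cv2.resize(p[0:230,200:460],None,fx=3,fy=2.6,interpolation=cv2.INTER_CUBIC)[:,:,::-1];cv2.imwrite("pics/c2.png",a)
E
```

```text
tip [577.   98.3  36. ]
tip [575.   98.3  36. ]
tip [572.9  98.4  36. ]
handle (np.int32(124), array([318.7, 215.8]), array([308, 208,  20,  14], dtype=int32)) [452.5 100.7  60. ]
((258.5, 129.5), (45.0, 61.0), 90.0)
[537.  174.7  30. ] [536.1 168.9  52. ]
[536.8 124.7  30. ] [536.  122.7  52. ]
[500.8 126.   30. ] [502.8 123.9  52. ]
[501.1 178.2  30. ] [503.  172.2  52. ]
331.2967618799119 [np.float64(317.2965896769188), np.float64(211.37584192301745)]
```

View pics/c2.png

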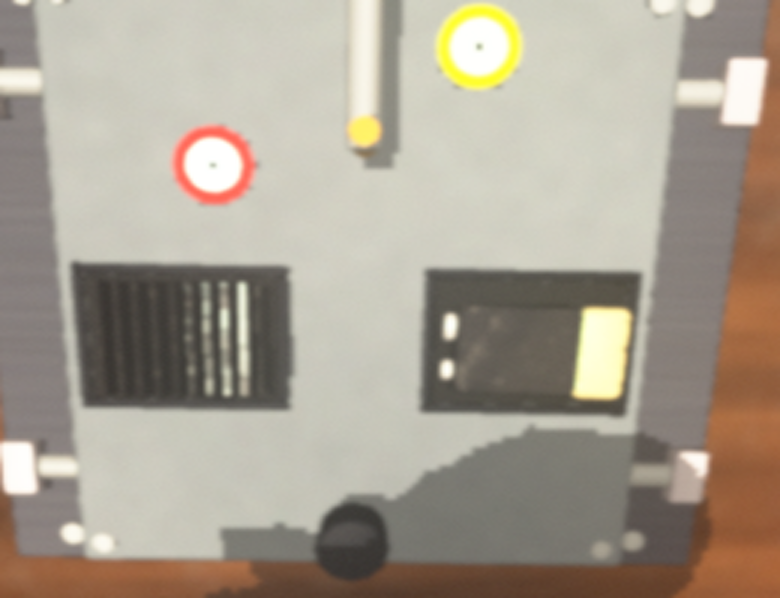

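>>> carry_out([
  [0.8,-0.1,4.6],
  [0.8,-0.2,4.6],
  [0,0,2.5],
  [0,0,2.4],
  [0,0,0],
  [0,0,0],
  [0,0,0],
  [0,0,0],
], twist=[0,0,0,0,0,0,0,0], hand=[0,0,0,0,255,255,255,255], squeeze=40)

```text
time: 2.9
tcp_pos: [456.7, 102.5, 214.9]
orientation: [1.0, 0.0, 0.001, -0.0]
ft_force: [-1.8, 1.1, 5.4]
grip_width: 0.219
gripper_force: 38.8
```

```bash
cat > look.py <<'E'
from h import *
s=telemetry.observe();c=camera_params("wrist");p,d=grab_frame("wrist");np.savez("w2.npz",p=p,d=d,E=c["extrinsics"])
print(s["time"],s["tcp_pos"].round(1),s["ft_force"].round(1),s["gripper_force"],s["grip_width"])
for k,m in rings(p).items():
    for a,b,q in blobs(m,60):
        X=ray(c,b,30)
        if abs(X[0]-570)<70 and abs(X[1]-98)<90: print(k,a,b,q,X.round(1),"tip px",np.round(proj(c,[572.3,98.5,36]),1))
E
python3 look.py
```

```text
2.9 [456.7 102.5 214.9] [-1.8  1.1  5.4] 38.844895362854004 0.21910787665762463
red 1169 [236.7  50.3] [211  22  51  58] [569.5 138.2  30. ] tip px [333.2  39.1]
yellow 445 [337.1  17. ] [326   5  23  25] [581.4  96.9  30. ] tip px [333.2  39.1]
```

>>> carry_out([
  [0.1,1.0,0],
  [0.1,1.0,0],
  [0.1,1.0,0],
  [0,1.0,0],
  [0,0,0],
  [0,0,0],
], twist=[0,0,0,0,0,0], hand=[255,255,255,255,255,255])

```text
time: 3.7
tcp_pos: [459.8, 62.0, 214.9]
orientation: [1.0, 0.0, 0.001, 0.0]
ft_force: [-1.4, -2.5, 6.2]
grip_width: 0.221
gripper_force: 39.3
```

```bash
python3 look.py; python3 - <<'E'
import numpy as np,cv2
p=np.load("w2.npz")["p"];cv2.imwrite("pics/c3.png",cv2.resize(p[0:130,250:410],None,fx=4,fy=4)[:,:,::-1])
E
```

```text
3.7 [459.8  62.  214.9] [-1.4 -2.5  6.2] 39.33922290802002 0.2207448261404209
red 1061 [240.3  52. ] [211  22  52  58] [572.   96.1  30. ] tip px [230.6  48. ]
yellow 428 [206.1  28.5] [195  17  23  25] [580.4 109.3  30. ] tip px [230.6  48. ]
```

View pics/c3.png

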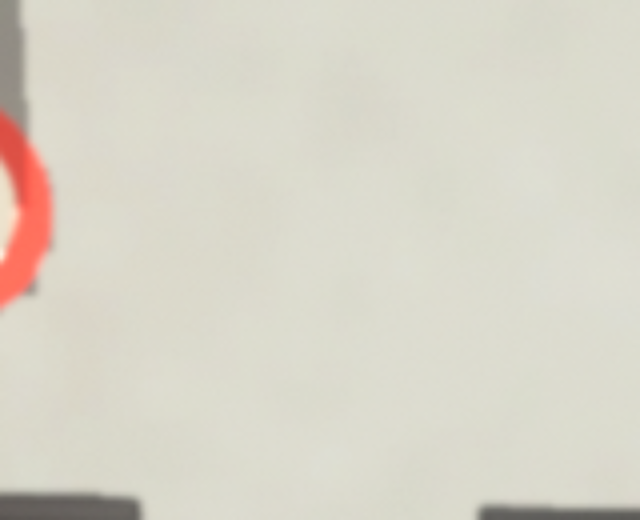

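```bash
python3 - <<'E'
import numpy as np,cv2
p=np.load("w2.npz")["p"];h=cv2.cvtColor(p,cv2.COLOR_RGB2HSV)
for v in range(14,84,2):
    print(v,"".join("R" if (h[v,u,0]<8 or h[v,u,0]>172) and h[v,u,1]>100 else "y" if h[v,u,1]>70 else "." if h[v,u,2]>200 and h[v,u,1]<30 else "d" if h[v,u,2]<120 else "o" for u in range(190,276)))
E
```

```text
14 ........................ooooooooo.............ooooooooooooooooooooo...................
16 .............oooooo..oooooooooooo.............ooooooooooooooooooooo...................
18 .......ooyyyyyyyyyyyyyyyooooooooo..............oooooooooooooooooooo...................
20 .....ooyyyyyyyyyyyyyyyyyyoooooooo.........ooooooooooooooooooooooooo...................
22 ....ooyyyyyyyyyyyyyyyyyyyyyoooooo..oooyyRRRRRRRRRRyyooooooooooooooo...................
24 ....oyyyyyyyyyyyyyyyyyyyyyyyoooooyyRRRRRRRRRRRRRRRRRRRRRyoooooooooo...................
26 ....oyyyyyyyyyyyyyyyyyyyyyyyyooyRRRRRRRRRRRRRRRRRRRRRRRRRRRyoooooooo..................
28 ....oyyyyyyyyyyyyyyyyyyyyyyyyooyRRRRRRRRRRRRRRRRRRRRRRRRRRRRRyoooooo..................
30 ....oyyyyyyyyyyyyyyyyyyyyyyyyyooyRRRRRRRRRRRRRRRRRRRRRRRRRRRRRRRoooo..................
32 .....oyyyyyyyyyyyyyyyyyyyyyyyyoooyyyRRRoo.......oyRRRRRRRRRRRRRRRyoo..................
34 .....ooyyyyyyyyyyyyyyyyyyyyyyooooyyyyyo..........ooooyyRRRRRRRRRRRRo..................
36 ......ooyyyyyyyyyyyyyyyyyyyyoooooyyyyyyy.........oooooooyRRRRRRRRRRRoo................
38 ........ooyyyyyyy
[... 1349 characters left out ...]
..........oyRRRRRRRRRRRyo...............oRRRRRRRRRRRRoo...............
70 ...........................ooyRRRRRRRRRRRRRyooooooooyRRRRRRRRRRRRRRRo.................
72 .............................ooyRRRRRRRRRRRRRRRRRRRRRRRRRRRRRRRRRRyooo................
74 ...............................ooyyRRRRRRRRRRRRRRRRRRRRRRRRRRRRRoo....................
76 ...................................oyRRRRRRRRRRRRRRRRRRRRRRRRyoo......................
78 .....................................ooyyyRRRRRRRRRRRRRRRyyo..........................
80 ...........................................oooooooooooo...............................
82 ......................................................................................
```

The dot sits ~3 mm off the tip; correct by that, then pause.

>>> carry_out([
  [-0.1,-0.3,0],
  [0,0,0],
  [0,0,0],
  [0,0,0],
  [0,0,0],
  [0,0,0],
  [0,0,0],
  [0,0,0],
  [0,0,0],
  [0,0,0],
], twist=[0,0,0,0,0,0,0,0,0,0], hand=[255,255,255,255,255,255,255,255,255,255])

```text
time: 5.0
tcp_pos: [459.4, 65.6, 214.9]
orientation: [1.0, 0.001, 0.002, -0.0]
ft_force: [1.7, -2.4, 6.9]
grip_width: 0.221
gripper_force: 39.3
```

```bash
python3 look.py; python3 - <<'E'
import numpy as np,cv2
p=np.load("w2.npz")["p"];h=cv2.cvtColor(p,cv2.COLOR_RGB2HSV)
for v in range(20,80,3):
    print(v,"".join("R" if (h[v,u,0]<8 or h[v,u,0]>172) and h[v,u,1]>100 else "y" if h[v,u,1]>70 else "." if h[v,u,2]>200 and h[v,u,1]<30 else "d" if h[v,u,2]<120 else "o" for u in range(190,276,2)))
E
```

```text
5.0 [459.4  65.6 214.9] [ 1.7 -2.4  6.9] 39.3388831615448 0.2212509352775826
red 968 [241.1  54.5] [211  22  52  58] [571.   99.8  30. ] tip px [240.6  48. ]
yellow 432 [218.7  28.2] [208  17  22  24] [580.5 108.2  30. ] tip px [240.6  48. ]
20 .........oyyyyyyyyyooooo.....oooooooooo....
23 .........yyyyyyyyyyyooRRRRyoooooooooooo....
26 ........oyyyyyyyyyyyyoRRRRRRRRooooooooo....
29 ........oyyyyyyyyyyyyoRRRRRRRRRRooooooo....
32 .........oyyyyyyyyyyyooyyoyRRRRRRoooooo....
35 ..........yyyyyyyyyyyooyy...oRRRRRyoooo....
38 ...........oyyyyyyyyoooyyyo..oRRRRRoooo....
41 ..............oyoooooooyyyyo.ooRRRRRooo....
44 ...........ooooooooooooyyyyyoooyRRRRooo....
47 ..........oRRRRo..oooyyyyyyoooooRRRRRoo....
50 ..........oRRRR.....yyyyyyyoooooRRRRRoo....
53 ..........oRRRR........oo...ooooyRRRRo.....
56 ...........RRRRo............ooooRRRRR......
59 ...........oRRRR............ooooRRRRy......
62 ............yRRRR.............oRRRRRo......
65 ............oRRRRRo...........yRRRRy.......
68 .............oyRRRRRo.......oRRRRRRo.......
71 ...............yRRRRRRRRRRRRRRRRRRo........
74 ................oyRRRRRRRRRRRRRRy..........
77 ..................oRRRRRRRRRRRRoo..........
```

>>> carry_out([
  [-0.5,-1.1,0],
  [-0.5,-1.1,0],
  [-0.5,-1.1,0],
  [-0.5,-1.2,0],
  [-0.5,-1.2,0],
  [-0.5,-1.2,0],
  [0,0,0],
  [0,0,0],
], twist=[0,0,0,0,0,0,0,0], hand=[255,255,255,255,255,255,255,255])

```text
time: 6.05
tcp_pos: [428.9, 135.6, 214.8]
orientation: [1.0, 0.001, 0.001, -0.001]
ft_force: [-2.4, 2.6, 7.8]
grip_width: 0.221
gripper_force: 39.7
```

>>> carry_out([
  [0,0,0],
  [0,0,0],
  [0,0,0],
  [0,0,0],
  [0,0,-2.5],
  [0,0,-3.5],
  [2,0,-4],
  [3,0,-3],
  [0,0,0],
], twist=[0,0,0,0,0,0,0,0,0], hand=[0,0,0,0,0,0,0,0,0])

```text
time: 7.18
tcp_pos: [480.3, 134.7, 346.0]
orientation: [1.0, -0.0, 0.003, -0.002]
ft_force: [-0.2, -0.7, -0.5]
grip_width: 0.999
gripper_force: 0.0
```

```bash
python3 look.py; python3 - <<'E'
from h import *
c=camera_params("wrist");f=np.load("w2.npz");p=f["p"];c["extrinsics"]=f["E"]
g=p.max(2)
u,v=map(int,proj(c,[572.3,98.5,36]));print(u,v)
cv2.imwrite("pics/c4.png",cv2.resize(p[0:300,170:470],None,fx=2,fy=2,interpolation=cv2.INTER_CUBIC)[:,:,::-1])
E
```

```text
7.175 [480.3 134.7 346. ] [-0.2 -0.7 -0.5] 0.0 0.998830454972911
red 250 [280.  153.5] [268 141  25  26] [541.6 171.5  30. ] tip px [369.4 114.3]
yellow 318 [363.6 115. ] [350 101  30  28] [571.9 102.4  30. ] tip px [369.4 114.3]
369 114
```

View pics/c4.png

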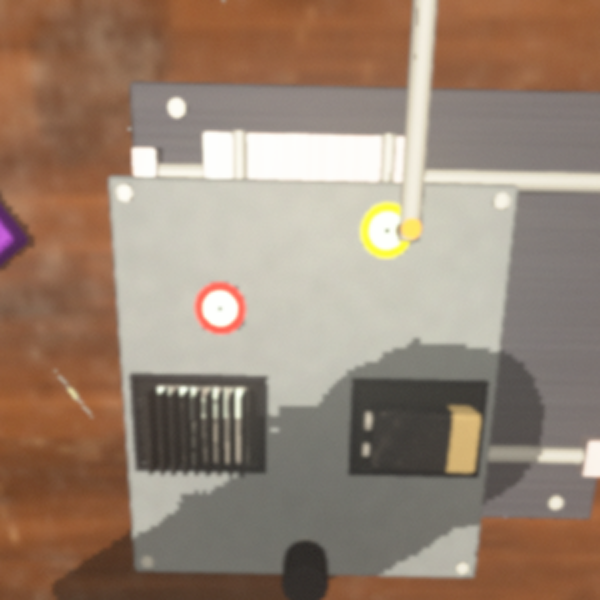

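Disc at crop (411,229), ring dot (387,230): after height correction the tip is ~4 mm right of the dot, inside but off-centre. Regrasp and shift 4 mm.

>>> carry_out([
  [-3,0,3],
  [-2.1,-0.1,4],
  [0,0,3.5],
  [0,0,2.6],
  [0,0,0],
  [0,0,0],
  [0,0,0],
  [0,0,0],
  [0,0.4,0],
  [0,0,0],
], twist=[0,0,0,0,0,0,0,0,0,0], hand=[0,0,0,0,255,255,255,255,255,255])

```text
time: 8.48
tcp_pos: [427.8, 131.5, 213.7]
orientation: [1.0, 0.0, 0.001, -0.001]
ft_force: [-1.8, 1.8, 6.3]
grip_width: 0.219
gripper_force: 39.2
```

>>> carry_out([
  [0,0,0],
  [0,0,0],
  [0,0,0],
  [0,0,0],
  [0,0,-2.5],
  [0,0,-3.5],
  [2,0,-4],
  [3,0,-3],
  [0,0,0],
], twist=[0,0,0,0,0,0,0,0,0], hand=[0,0,0,0,0,0,0,0,0])

```text
time: 9.6
tcp_pos: [479.3, 131.8, 345.1]
orientation: [1.0, -0.0, 0.003, -0.002]
ft_force: [0.0, -0.4, -1.4]
grip_width: 1.002
gripper_force: 0.0
```

```bash
python3 look.py; python3 - <<'E'
from h import *
c=camera_params("wrist");f=np.load("w2.npz");p=f["p"];c["extrinsics"]=f["E"];h=cv2.cvtColor(p,cv2.COLOR_RGB2HSV)
H,S,V=cv2.split(h)
u0,v0=map(int,proj(c,[572.3,98.5,36]))
for v in range(v0-20,v0+20,1):
    print(v,"".join("Y" if 26<H[v,u]<36 and S[v,u]>90 else "b" if S[v,u]>90 else "d" if V[v,u]<120 else "." if V[v,u]>200 else "o" for u in range(u0-25,u0+25)))
print(u0-25)
# heat sink top fins: dark mask in left nest using depth
E=c["extrinsics"];d=f["d"];vv,uu=np.mgrid[0:480,0:640]
W=(np.stack([(uu-c["cx"])/c["fx"]*d,(vv-c["cy"])/c["fy"]*d,d],-1)-E[:3,3])@E[:3,:3]
m=(W[...,2]>44)&(W[...,2]<60)&(W[...,0]>450)&(W[...,0]<540)&(W[...,1]>110)&(W[...,1]<220)
for b in blobs(m,30): print(b)
k=W[m];print(np.percentile(k,[1,5,50,95,99],axis=0).round(1))
E
```

```text
9.6 [479.3 131.8 345.1] [ 0.  -0.4 -1.4] 0.0 1.002394616944903
red 251 [281.6 152.3] [269 140  26  26] [541.7 167.1  30. ] tip px [365.9 113. ]
yellow 315 [364.8 114.9] [352 100  27  28] [571.   98.6  30. ] tip px [365.9 113. ]
93 ..........................o..........oo...........
94 .........................oo..........oo...........
95 .........................oo..........oo...........
96 ..........................o..........oo...........
97 ..........................o..........oo...........
98 .....................................oo...........
99 .....................................ooo..........
100 .....................YYYYYY..........ooo..........
101 ...................YYYYYYYY.........oooo..........
102 ..................YYYYYYYYY.........oooo..........
103 .................YYYYYYYYYY.........oooo..........
104 ................YYYYYYY.............oooo..........
105 ...............YYYYYY...............oooo..........
106 ..............YYYYYY................ooo...........
107 ..............YYYYY.................ooo...........
108 .............YYYYY............bbbbbb.oo...........
[... 1459 characters left out ...]
5,   6,  42], dtype=int32))
(np.int32(161), array([257.6, 215. ]), array([255, 195,   6,  42], dtype=int32))
(np.int32(146), array([263.2, 215.3]), array([261, 195,   5,  42], dtype=int32))
(np.int32(144), array([269. , 215.7]), array([267, 195,   5,  42], dtype=int32))
(np.int32(130), array([280.6, 215.4]), array([279, 195,   4,  42], dtype=int32))
(np.int32(121), array([286.2, 215.6]), array([285, 195,   4,  43], dtype=int32))
(np.int32(135), array([274.8, 214.8]), array([273, 196,   4,  41], dtype=int32))
(np.int32(121), array([292. , 216.3]), array([291, 196,   3,  42], dtype=int32))
[[475.4 157.2  44.1]
 [477.  157.9  44.9]
 [492.9 178.2  51.9]
 [507.8 196.1  53.7]
 [508.8 197.   54.1]]
```

Yellow ring is now centred on the tip. Heat sink centre ≈ (492,178). Grasp it.

>>> carry_out([
  [0.9,-4.6,0],
  [0,0,4.7],
  [0,0,4.6],
  [0,0,3.0],
  [0,0,1.6],
  [0,0,0],
  [0,0,0],
  [0,0,0],
  [0,0,0],
], twist=[0,0,0,0,0,0,0,0,0], hand=[0,0,0,0,0,255,255,255,255], squeeze=25)

```text
time: 10.78
tcp_pos: [486.5, 177.2, 204.9]
orientation: [1.0, 0.0, 0.0, -0.0]
ft_force: [-1.5, -2.2, 5.6]
grip_width: 0.47
gripper_force: 31.1
```

```bash
python3 look.py
```

```text
10.775 [486.5 177.2 204.9] [-1.5 -2.2  5.6] 31.12177474948112 0.4698186128637343
red 969 [342.6 192. ] [319 169  48  48] [541.9 168.4  30. ] tip px [522.5 118.8]
yellow 1100 [507.8 118.6] [486  91  52  55] [572.5 101.2  30. ] tip px [522.5 118.8]
```

>>> carry_out([
  [0,0,-1],
  [0,0,-4],
  [0,0,-5],
  [-5.0,-1.4,0],
  [-5.0,-1.4,0],
  [-5.0,-1.4,0],
  [0,0,0],
], twist=[0,0,0,0,0,0,0], hand=[255,255,255,255,255,255,255])

```text
time: 11.7
tcp_pos: [333.9, 219.4, 304.3]
orientation: [1.0, 0.002, 0.0, -0.001]
ft_force: [0.4, 0.0, -1.0]
grip_width: 0.469
gripper_force: 28.3
```

```bash
cat > sink.py <<'E'
from h import *
from scipy.spatial.transform import Rotation as Ro
s=telemetry.observe();c=camera_params("wrist");p,d=grab_frame("wrist");np.savez("w3.npz",p=p,d=d,E=c["extrinsics"])
print(s["time"],s["tcp_pos"].round(1),s["ft_force"].round(1),s["gripper_force"],s["grip_width"])
E=c["extrinsics"];vv,uu=np.mgrid[0:480,0:640]
W=(np.stack([(uu-c["cx"])/c["fx"]*d,(vv-c["cy"])/c["fy"]*d,d],-1)-E[:3,3])@E[:3,:3]
T=(W-s["tcp_pos"])@Ro.from_quat(s["orientation"]).as_matrix()   # tool coords
m=(abs(T[...,1])<17)&(T[...,2]>135)&(T[...,2]<190)&(abs(T[...,0])<45)&(d>0)
k=T[m];print(len(k))
bins=np.arange(-30,31,2.5)
for a in bins:
    q=k[(k[:,0]>=a)&(k[:,0]<a+2.5)]
    if len(q)>8: print(a,len(q),np.percentile(q[:,2],[2,10,50,90,98]).round(1))
E
python3 sink.py; python3 - <<'E'
from h import *
c=camera_params("wrist");c["extrinsics"]=np.load("w1.npz")["E"]
p=np.load("w1.npz")["p"].astype(int)
print(ray(c,(200,288),0),ray(c,(270,288),0))
c=camera_params("wrist");f=np.load("w3.npz");c["extrinsics"]=f["E"];p=f["p"].astype(int);d=f["d"]
for u in (100,520):
    r=p[:,u,0]-p[:,u,2]; print(u,[(v,r[v],int(d[v,u])) for v in range(120,420,12)])
E
```

```text
11.7 [333.9 219.4 304.3] [ 0.4  0.  -1. ] 28.312418460845947 0.46932105438203625
5531
-12.5 109 [151.6 152.  156.2 171.  171.5]
-10.0 344 [151.4 151.9 163.3 170.9 171.3]
-7.5 314 [151.4 151.8 160.6 170.7 171.2]
-5.0 354 [151.3 151.7 162.7 170.8 171.2]
-2.5 326 [151.2 151.7 162.6 170.8 171.3]
0.0 325 [151.3 151.8 161.  170.7 171.5]
2.5 339 [151.1 151.8 160.7 170.9 171.5]
5.0 356 [151.3 151.7 162.2 170.9 171.5]
7.5 364 [151.4 151.9 161.2 170.8 171.3]
10.0 360 [151.3 151.9 162.  170.9 171.4]
12.5 376 [151.3 151.9 162.4 170.9 171.3]
15.0 398 [151.4 151.8 163.7 170.9 171.4]
17.5 427 [151.4 151.8 167.6 171.  171.5]
20.0 708 [151.5 152.1 167.  171.3 173.2]
22.5 431 [151.8 153.4 164.8 172.5 173.1]
[354.87613456 231.08297435   0.        ] [354.48323491 155.02442457   0.        ]
100 [(120, np.int64(10), 181), (132, np.int64(38), 182), (144, np.int64(18), 174), (156, np.int64(24), 259), (168, np.int64(20), 262), (180, np.int64(27), 264), (192, np.int64(47), 266), (204, np.int64(49), 261), (216, np.int64(48), 254), (228, np.int64(46), 241), (240, np.int64(47), 224), (252, np.int64(26), 194), (2
[... 304 characters left out ...]
int64(91), 1274), (408, np.int64(78), 1291)]
520 [(120, np.int64(14), 230), (132, np.int64(83), 260), (144, np.int64(79), 262), (156, np.int64(83), 267), (168, np.int64(90), 269), (180, np.int64(102), 273), (192, np.int64(98), 275), (204, np.int64(55), 284), (216, np.int64(39), 1055), (228, np.int64(39), 1070), (240, np.int64(40), 1086), (252, np.int64(38), 1103), (264, np.int64(38), 1112), (276, np.int64(38), 1130), (288, np.int64(37), 1143), (300, np.int64(39), 1157), (312, np.int64(36), 1171), (324, np.int64(8), 538), (336, np.int64(7), 506), (348, np.int64(7), 480), (360, np.int64(7), 456), (372, np.int64(6), 435), (384, np.int64(19), 360), (396, np.int64(6), 91), (408, np.int64(6), 87)]
```

>>> carry_out([
  [0.2,1,4.5],
  [0.2,1,4.5],
  [0,0,3],
  [0,0,0.9],
  [0,0,0.3],
  [0,0,0.3],
  [0,0,0],
], twist=[0,0,0,0,0,0,0], hand=[255,255,255,255,255,255,255])

```text
time: 12.62
tcp_pos: [340.5, 198.4, 170.8]
orientation: [1.0, -0.0, -0.001, 0.001]
ft_force: [-6.1, -5.8, 24.4]
grip_width: 0.47
gripper_force: 34.4
```

```bash
python3 sink.py
```

```text
12.625 [340.5 198.4 170.8] [-6.1 -5.8 24.4] 34.40275311470032 0.4698322482717666
9332
-15.0 13 [150.3 150.3 150.7 151.1 151.3]
-12.5 205 [149.4 149.6 150.8 168.6 169.1]
-10.0 303 [149.1 149.6 159.8 168.5 169.1]
-7.5 318 [148.8 149.3 158.5 168.3 168.9]
-5.0 322 [148.6 149.2 160.9 168.1 168.6]
-2.5 344 [148.3 148.9 158.7 168.  168.4]
0.0 324 [148.2 148.7 157.6 167.7 168.2]
2.5 342 [147.9 148.4 154.6 167.4 168. ]
5.0 350 [147.7 148.2 156.4 167.2 167.8]
7.5 361 [147.5 148.  155.8 167.  167.6]
10.0 368 [147.2 147.9 158.7 166.9 167.4]
12.5 388 [147.2 147.6 157.  166.8 167.4]
15.0 416 [146.8 147.4 160.1 166.4 166.9]
17.5 436 [146.6 147.1 163.1 166.2 166.6]
20.0 1071 [146.9 148.5 160.4 167.1 170.8]
22.5 591 [162.1 165.7 169.9 171.  171.4]
25.0 369 [169.1 169.5 170.3 171.1 171.5]
27.5 382 [169.2 169.5 170.4 171.1 171.5]
30.0 388 [169.2 169.6 170.4 171.1 171.5]
```

The sink tilted only ~5° and slid in the pads; a smaller contact patch near its end will pivot better. Set it down on the free bench and regrip.

>>> carry_out([
  [0,0,-3],
  [2.5,-2.6,0],
  [2.6,-2.6,0],
  [0,0,1.5],
  [0,0,1.0],
  [0,0,0],
  [0,0,0],
  [0,0,0],
  [-2.0,0,-1.0],
  [0,0,0],
], twist=[0,0,0,0,0,0,0,0,0,0], hand=[255,255,255,255,255,0,0,0,0,0])

```text
time: 13.92
tcp_pos: [370.8, 251.2, 184.5]
orientation: [1.0, 0.001, 0.0, -0.0]
ft_force: [0.5, -0.3, -0.5]
grip_width: 1.004
gripper_force: 0.0
```

```bash
sed -i 's/arange(-30,31/arange(-30,51/; s/<45)/<55)/' sink.py; python3 sink.py; python3 - <<'E'
import numpy as np,cv2
cv2.imwrite("pics/w3.png",np.load("w3.npz")["p"][:,:,::-1])
E
```

```text
13.925 [370.8 251.2 184.5] [ 0.5 -0.3 -0.5] 0.0 1.0035784738096851
9029
-20.0 9 [188.3 188.3 188.4 188.9 189. ]
-17.5 135 [185.7 186.3 187.1 187.9 188.1]
-15.0 172 [184.4 184.7 185.5 186.1 186.4]
-12.5 233 [183.5 184.1 184.6 185.3 185.5]
-10.0 242 [183.2 183.6 184.2 184.8 185.2]
-7.5 267 [182.9 183.3 184.  184.8 185.3]
-5.0 251 [183.  183.4 184.1 184.8 185.3]
-2.5 168 [182.9 183.2 184.1 184.8 185.2]
0.0 163 [182.9 183.4 184.1 184.7 185.2]
2.5 157 [182.9 183.5 184.2 184.9 185.1]
5.0 130 [182.9 183.4 184.2 184.8 185.2]
7.5 61 [161.8 162.2 180.1 181.3 183.3]
10.0 315 [161.  161.5 171.5 180.4 181. ]
12.5 337 [160.9 161.4 172.4 180.6 181. ]
15.0 344 [160.8 161.4 176.  180.5 181.1]
17.5 341 [160.8 161.4 171.6 180.6 180.9]
20.0 336 [161.  161.5 173.4 180.6 181.1]
22.5 327 [160.7 161.4 171.  180.4 181. ]
25.0 348 [160.9 161.5 172.4 180.6 181.1]
27.5 368 [160.9 161.4 169.6 180.5 181. ]
30.0 373 [160.8 161.4 171.9 180.5 181.2]
32.5 370 [161.  161.5 172.  180.6 181.1]
35.0 393 [160.8 161.5 173.1 180.6 181.3]
37.5 397 [160.9 161.4 173.5 180.5 181.2]
40.0 451 [160.9 161.6 178.2 180.6 181.1]
42.5 837 [161.7 164.4 180.4 184.5 185.1]
45.0 363 [182.9 183.3 184.1 184.9 185.3]
47.5 374 [182.8 183.3 184.1 184.9 185.3]
50.0 380 [182.8 183.4 184.2 184.9 185.3]
```

View pics/w3.png

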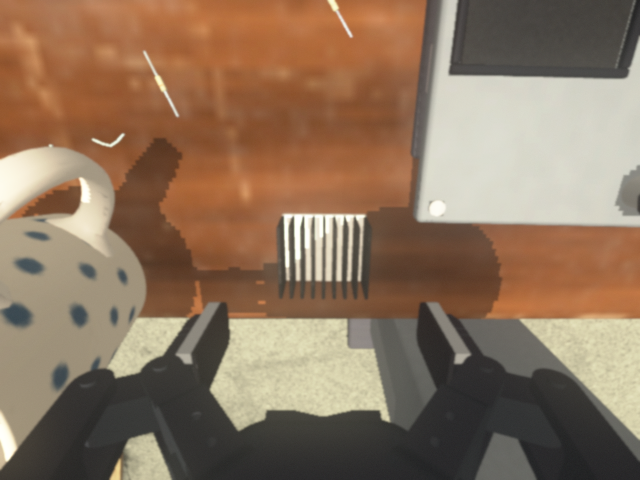

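The sink (323,255) lies flat between the open fingers; mug at left is clear. Regrip near its robot-side end.

>>> carry_out([
  [0.7,0,0.2],
  [0,0,0],
  [0,0,0],
  [0,0,0],
  [0,0,-1],
  [0,0,-3],
  [0,0,0],
], twist=[0,0,0,0,0,0,0], hand=[0,255,255,255,255,255,255], squeeze=25)

```text
time: 14.85
tcp_pos: [378.9, 251.9, 223.9]
orientation: [1.0, 0.0, 0.002, -0.002]
ft_force: [0.4, 0.4, -0.4]
grip_width: 0.465
gripper_force: 25.5
```

```bash
python3 sink.py
```

```text
14.85 [378.9 251.9 223.9] [ 0.4  0.4 -0.4] 25.477647185325623 0.465081793161559
5347
0.0 61 [158.7 159.2 177.  178.  178.3]
2.5 307 [158.  158.5 168.2 177.7 178.3]
5.0 311 [157.9 158.6 168.  177.6 178.2]
7.5 331 [158.1 158.6 169.9 177.7 178.3]
10.0 347 [158.2 158.7 168.4 177.5 178.3]
12.5 342 [158.1 158.7 167.8 177.6 178.2]
15.0 356 [158.1 158.6 169.1 177.7 178.3]
17.5 344 [157.9 158.7 169.1 177.8 178.4]
20.0 350 [158.1 158.6 169.8 177.6 178.2]
22.5 372 [157.9 158.6 168.7 177.8 178.2]
25.0 360 [157.9 158.6 169.9 177.7 178.2]
27.5 384 [158.1 158.6 167.3 177.8 178.4]
30.0 413 [158.3 158.7 172.8 177.8 178.2]
32.5 476 [158.1 158.8 173.8 177.8 178.5]
35.0 593 [158.8 160.5 172.7 179.2 180.5]
```

>>> carry_out([
  [-2.5,2.5,0],
  [-2.4,2.5,1.0],
  [0,0,3.0],
  [0,0,0.4],
  [0,0,0.4],
  [0,0,0.2],
  [0,0,0],
], twist=[0,0,0,0,0,0,0], hand=[255,255,255,255,255,255,255])

```text
time: 15.78
tcp_pos: [328.0, 200.0, 171.9]
orientation: [1.0, -0.0, -0.002, 0.002]
ft_force: [-10.5, -0.4, 16.0]
grip_width: 0.458
gripper_force: 36.0
```

```bash
python3 sink.py
```

```text
15.775 [328.  200.  171.9] [-10.5  -0.4  16. ] 36.01257920265198 0.45821511355937616
9081
-2.5 104 [154.7 155.2 155.9 157.8 159.7]
0.0 161 [154.1 154.5 155.4 163.9 169.6]
2.5 262 [153.4 154.  160.7 173.6 174.1]
5.0 281 [152.9 153.3 161.8 172.9 173.4]
7.5 301 [152.1 152.5 161.8 172.2 172.8]
10.0 306 [151.3 151.7 161.  171.3 171.9]
12.5 316 [150.7 151.2 158.7 170.8 171.2]
15.0 332 [149.7 150.2 158.2 169.9 170.5]
17.5 338 [149.  149.4 157.3 169.2 169.6]
20.0 351 [148.3 148.7 157.  168.5 168.9]
22.5 379 [147.5 148.  159.8 167.9 168.3]
25.0 397 [146.7 147.3 158.2 167.  167.6]
27.5 479 [146.2 146.7 157.6 166.4 166.9]
30.0 679 [147.  148.8 154.8 165.5 166.1]
32.5 639 [155.4 157.3 163.6 165.3 171.9]
35.0 786 [163.6 164.6 169.2 171.9 172.4]
37.5 394 [170.1 170.6 171.3 172.1 172.5]
40.0 411 [170.1 170.4 171.3 172.1 172.6]
42.5 426 [170.  170.6 171.3 172.1 172.6]
45.0 419 [170.2 170.5 171.3 172.  172.5]
47.5 440 [170.1 170.6 171.3 172.  172.5]
50.0 429 [170.1 170.5 171.3 172.2 172.6]
```

>>> carry_out([
  [0,0,0.3],
  [0,0,0.3],
  [0,0,0],
], twist=[0,0,0], hand=[255,255,255], squeeze=20)

```text
time: 16.2
tcp_pos: [328.1, 200.0, 166.0]
orientation: [1.0, -0.0, -0.002, 0.002]
ft_force: [-10.6, -1.2, 18.5]
grip_width: 0.46
gripper_force: 42.2
```

```bash
cat >> sink.py <<'E'
# slope of fin tops: lower envelope fit
b=[];z=[]
for a in np.arange(-10,40,1.5):
    q=k[(k[:,0]>=a)&(k[:,0]<a+1.5)]
    if len(q)>40 and np.percentile(q[:,2],98)-np.percentile(q[:,2],2)>10: b.append(a+.75);z.append(np.percentile(q[:,2],6))
b=np.array(b);z=np.array(z);i=np.argmin(z);b,z=b[:i+1],z[:i+1]
P=np.polyfit(b,z,1);print("tilt deg",np.degrees(np.arctan(-P[0])).round(2),"line",P.round(3),"resid",np.std(z-np.polyval(P,b)).round(2),b.min(),b.max())
E
python3 sink.py
```

```text
16.2 [328.1 200.  166. ] [-10.6  -1.2  18.5] 42.155640721321106 0.45962377965569456
9603
-5.0 69 [153.2 153.5 154.1 154.9 157.1]
-2.5 122 [152.1 152.3 153.  157.5 159.5]
0.0 147 [150.7 151.2 152.  162.3 165.7]
2.5 233 [149.8 150.1 155.  170.7 171.4]
5.0 265 [148.5 149.  155.3 169.8 170.4]
7.5 261 [147.4 147.9 154.8 168.7 169.3]
10.0 303 [146.2 146.7 154.9 167.5 168.1]
12.5 302 [145.  145.4 153.3 166.2 167. ]
15.0 319 [143.8 144.3 154.6 165.2 165.8]
17.5 344 [142.6 143.1 153.4 164.1 164.5]
20.0 368 [141.4 142.  152.9 162.8 163.2]
22.5 410 [140.2 140.8 152.8 161.6 162.1]
25.0 591 [139.7 140.5 144.2 160.4 160.9]
27.5 604 [143.3 144.6 148.9 159.2 159.8]
30.0 570 [148.6 150.1 154.4 158.2 158.8]
32.5 1053 [154.7 156.1 158.5 166.1 166.7]
35.0 448 [157.9 164.4 165.4 166.2 166.7]
37.5 436 [164.3 164.8 165.5 166.3 166.7]
40.0 441 [164.3 164.7 165.5 166.2 166.6]
42.5 448 [164.3 164.7 165.5 166.4 166.9]
45.0 457 [164.3 164.8 165.5 166.2 166.8]
47.5 455 [164.4 164.7 165.5 166.3 166.8]
50.0 477 [164.3 164.7 165.5 166.3 166.7]
tilt deg 25.16 line [ -0.47  151.824] resid 0.06 -0.25 25.25
```

>>> carry_out([
  [0,0,0.3],
  [0,0,0],
  [0,0,-2],
  [0,0,-5],
  [0,0,0],
], twist=[0,0,0,0,0], hand=[255,255,255,255,255], squeeze=25)

```text
time: 16.88
tcp_pos: [330.1, 202.2, 235.3]
orientation: [1.0, 0.0, 0.002, -0.003]
ft_force: [0.2, 0.1, -1.3]
grip_width: 0.462
gripper_force: 42.9
```

```bash
python3 sink.py
```

```text
16.875 [330.1 202.2 235.3] [ 0.2  0.1 -1.3] 42.90085852146149 0.4623981741864984
5644
-5.0 83 [151.9 152.3 153.  153.9 156.6]
-2.5 110 [150.7 151.1 151.7 157.5 159. ]
0.0 146 [149.3 149.7 150.9 160.1 164. ]
2.5 223 [148.1 148.4 153.1 169.6 170.4]
5.0 239 [146.7 147.  153.7 168.6 169.1]
7.5 275 [145.1 145.8 154.6 167.4 167.8]
10.0 293 [143.9 144.4 153.3 165.8 166.3]
12.5 293 [142.5 142.9 152.7 164.7 165.2]
15.0 329 [141.1 141.7 152.9 163.2 163.6]
17.5 349 [139.6 140.2 150.3 161.8 162.4]
20.0 380 [138.2 138.7 150.1 160.4 160.9]
22.5 496 [137.1 137.8 143.6 158.9 159.4]
25.0 625 [138.6 140.1 143.6 157.6 158.2]
27.5 576 [143.6 144.6 148.5 156.2 156.9]
30.0 538 [147.6 148.9 152.9 154.9 155.4]
32.5 684 [152.2 153.3 154.9 156.6 157.5]
tilt deg 28.87 line [ -0.551 150.441] resid 0.09 -0.25 23.75
```

>>> carry_out([
  [1.0,1.6,-4.0],
  [2.8,4.5,-2.5],
  [2.8,4.5,-1.5],
  [2.8,4.5,-1.5],
  [2.8,4.5,-1.5],
  [2.8,4.5,-1.5],
  [2.8,4.5,-1.5],
  [2.7,3.7,-1.5],
  [0,0,0],
], twist=[0,0,0,0,0,0,0,0,0], hand=[255,255,255,255,255,255,255,255,255])

```text
time: 18.05
tcp_pos: [536.1, -123.8, 385.8]
orientation: [1.0, -0.002, -0.001, 0.0]
ft_force: [-0.7, 0.4, -1.2]
grip_width: 0.463
gripper_force: 42.9
```

>>> carry_out([
  [0,0,0],
  [0,0,0],
  [0,0,0],
  [0,0,0],
  [0,0,0],
  [0,0,0],
  [0,0,0],
], twist=[10.2,10.2,10.2,10.2,10.2,10.2,0], hand=[255,255,255,255,255,255,255])

```text
time: 18.92
tcp_pos: [534.0, -120.9, 385.7]
orientation: [0.861, -0.508, -0.002, 0.001]
ft_force: [-0.7, 0.5, -0.2]
grip_width: 0.464
gripper_force: 42.9
```

```bash
python3 sink.py | grep -v "^[-0-9.]* [0-9]* \["; python3 - <<'E'
import numpy as np,cv2
from h import *
print(telemetry.observe()["orientation"])
p=np.load("w3.npz")["p"];cv2.imwrite("pics/w4.png",p[:,:,::-1])
E
```

```text
18.925 [ 534.  -120.9  385.7] [-0.7  0.5 -0.2] 42.85334587097168 0.46412416699804326
5649
tilt deg 28.87 line [ -0.551 150.481] resid 0.09 -0.25 23.75
[ 8.61697676e-01 -5.07419270e-01 -1.50817605e-03  7.24345561e-04]
```

View pics/w4.png

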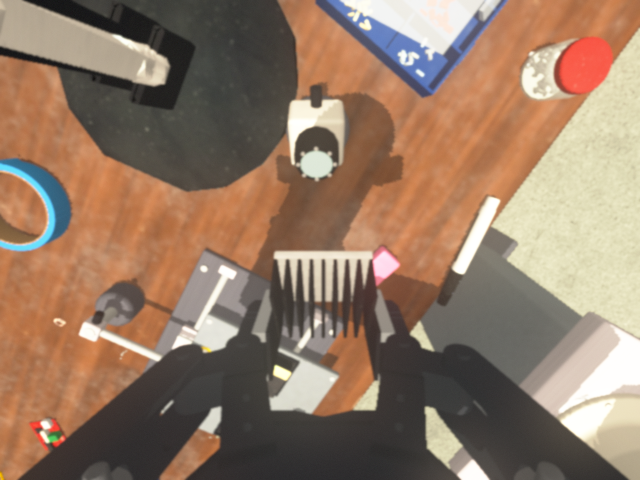

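Wrist view: inspection camera box (317,125) with lens front (317,163), in line with the held sink (322,290); the carrier with the pointer is at lower left.

```bash
cat > head.py <<'E'
from h import *
from scipy.spatial.transform import Rotation as Ro
f=np.load("w3.npz");p,d=f["p"],f["d"];c=camera_params("wrist");E=f["E"];c["extrinsics"]=E
s=telemetry.observe();R=Ro.from_quat(s["orientation"]).as_matrix()
vv,uu=np.mgrid[0:480,0:640]
W=(np.stack([(uu-c["cx"])/c["fx"]*d,(vv-c["cy"])/c["fy"]*d,d],-1)-E[:3,3])@E[:3,:3]
T=(W-s["tcp_pos"])@R
h=cv2.cvtColor(p,cv2.COLOR_RGB2HSV)
# lens glass: greenish grey
roi=np.zeros(d.shape,bool);roi[140:190,290:345]=1
m=roi&(h[...,0]>60)&(h[...,0]<110)&(h[...,2]>110)&(W[...,2]>80)
b=blobs(m,50);print("glass",b)
q=W[m];q=q[abs(q-np.median(q,0)).max(1)<15];mu=q.mean(0);n=np.linalg.svd(q-mu)[2][2];n*=np.sign(n[2])
print("glass centre",mu.round(1),"n",n.round(3),"elev",np.degrees(np.arcsin(n[2])).round(1),"az",np.degrees(np.arctan2(n[1],n[0])).round(1),len(q))
# whole lens incl. black rim
m2=roi&(W[...,2]>90)&(h[...,2]<90);print("dark",blobs(m2,30))
# box
mb=np.zeros(d.shape,bool);mb[85:190,280:352]=1;mb&=(h[...,1]<60)&(h[...,2]>150)&(W[...,2]>55)
n_,l,st,_=cv2.connectedComponentsWithStats(mb.astype(np.uint8));i=1+np.argmax(st[1:,4]);k=W[l==i]
print("box px",st[i],"r",cv2.minAreaRect(np.argwhere(l==i).astype(np.float32)[:,::-1]))
# cross-section mid line: per-row mid -> azimuth
pts=[]
for v in range(st[i,1]+6,st[i,1]+40,2):
    u=np.flatnonzero(l[v]==i)
    if len(u)>20:
        a=np.array([W[v,j] for j in u]);pts.append([v,(u.min()+u.max())/2,u.max()-u.min(),*a.mean(0)])
print(np.array(pts).round(1))
k0=T[(T[...,2]>135)&(T[...,2]<190)&(abs(T[...,0])<45)&(abs(T[...,1])<30)&(d>0)]
th=np.radians(28.87);xs=np.array([np.cos(th),0,-np.sin(th)]);nn=np.array([np.sin(th),0,np.cos(th)]);p0=np.array([0,0,150.48])
S=(k0-p0)@xs;N=(k0-p0)@nn
g=(N>4)&(N<18)&(S>20)&(S<35);print("front face s",np.percentile(S[g],[50,80,95]).round(1),g.sum())
g=(N>17)&(N<26)&(S>15)&(S<35);print("base",np.percentile(S[g],[50,95]).round(1),np.percentile(N[g],[2,50,98]).round(1),"y",np.percentile(k0[g][:,1],[1,99]).round(1))
g=(N<3)&(S>8)&(S<24);print("top y",np.percentile(k0[g][:,1],[1,99]).round(1))
for y0,y1 in((-20,-8),(8,20)):
    gg=g&(k0[:,1]>y0)&(k0[:,1]<y1);print("roll",y0,N[gg].mean().round(2))
E
python3 head.py
```

```text
glass []
glass centre [nan nan nan] n [0. 0. 1.] elev 90.0 az 0.0 0
dark [(np.int32(508), array([316.8, 146.9]), array([296, 140,  42,  22], dtype=int32))]
box px [ 287  100   58   65 1911] r ((315.6979064941406, 131.60438537597656), (63.83274459838867, 57.00826644897461), 88.75463104248047)
[[ 106.   316.    52.   584.  -202.2   84.5]
 [ 108.   315.5   53.   583.6 -200.7   87.4]
 [ 110.   315.5   53.   582.8 -199.4   90. ]
 [ 112.   316.    54.   581.8 -198.3   92.2]
 [ 114.   316.    54.   581.  -197.1   94.9]
 [ 116.   315.5   55.   580.6 -195.7   97.3]
 [ 118.   315.5   55.   579.9 -194.5   99.5]
 [ 120.   315.5   55.   579.3 -193.3  100.5]
 [ 122.   316.    56.   578.  -192.4  105.5]
 [ 124.   315.5   55.   577.9 -190.9  101. ]
 [ 126.   315.5   55.   577.3 -189.6  100.4]
 [ 128.   315.5   55.   577.2 -188.1   99.7]
 [ 130.   315.5   55.   576.7 -186.7   98.8]
 [ 132.   315.5   55.   575.4 -186.2  107.8]]
front face s [26.5 27.1 27.5] 1468
base [25.8 27.5] [17.3 19.1 22.4] y [-19.3  18.9]
top y [-29.1  29.2]
roll -20 0.1
roll 8 -0.93
  return _methods._mean(a, axis=axis, dtype=dtype,
  ret = um.true_divide(
head.py:13: RuntimeWarning: Mean of empty slice.
  q=W[m];q=q[abs(q-np.median(q,0)).max(1)<15];mu=q.mean(0);n=np.linalg.svd(q-mu)[2][2];n*=np.sign(n[2])
```

```bash
cat >> head.py <<'E'
print("----")
for v in range(132,186,3): print(v,p[v,317],W[v,317].round(1), p[v,300], W[v,300,2].round(1))
m=np.zeros(d.shape,bool);m[145:185,295:340]=1;m&=(abs(p.astype(int)-p[165,317]).max(2)<25)
n_,l,st,ce=cv2.connectedComponentsWithStats(m.astype(np.uint8));i=1+np.argmax(st[1:,4]);print(st[i],ce[i])
q=W[(l==i)];q=q[abs(q[:,2]-np.median(q[:,2]))<15];mu=q.mean(0);n=np.linalg.svd(q-mu)[2][2];n*=np.sign(n[2])
print("glass",mu.round(1),n.round(3),"elev",np.degrees(np.arcsin(n[2])).round(1),"az",np.degrees(np.arctan2(n[1],n[0])).round(1),len(q))
E
python3 head.py 2>/dev/null| sed -n '/----/,$p'
```

```text
----
132 [80 70 60] [ 574.4 -186.7  107.8] [240 230 202] 98.8
135 [78 69 60] [ 573.4 -185.1  110.8] [85 76 67] 103.2
138 [79 71 61] [ 572.5 -183.4  114.1] [80 72 63] 107.4
141 [79 70 60] [ 571.5 -181.7  115.4] [78 71 60] 109.5
144 [78 70 60] [ 570.6 -180.2  118.6] [77 69 59] 114.2
147 [151 140 123] [ 569.7 -178.5  119.5] [78 70 61] 114.6
150 [190 185 165] [ 568.7 -176.7  119. ] [77 69 61] 117.0
153 [222 231 216] [ 567.7 -174.7  116.9] [127 117 103] 116.7
156 [224 232 218] [ 566.7 -172.8  116. ] [91 83 72] 115.4
159 [222 231 215] [ 565.7 -171.   116.1] [108 108  96] 115.2
162 [222 232 217] [ 564.6 -169.   114.3] [152 157 141] 113.8
165 [222 231 217] [ 563.5 -166.9  112.1] [182 183 165] 112.5
168 [222 232 217] [ 562.4 -164.9  111. ] [120 122 109] 110.8
171 [221 231 215] [ 561.4 -163.   111.1] [78 68 59] 109.9
174 [222 231 216] [ 560.2 -160.8  108.9] [104  79  62] -0.4
177 [207 209 187] [ 559.  -158.6  106.9] [117  84  62] 0.6
180 [187 168 147] [ 557.9 -156.5  106.3] [115  84  61] 0.6
183 [114  86  66] [ 5.491e+02 -1.375e+02  5.000e-01] [115  83  60] 0.3
[301 151  31  27 596] [316.03691275 163.81040268]
glass [ 564.5 -167.4  113.1] [-0.241  0.444  0.863] elev 59.6 az 118.5 595
```

>>> carry_out([
  [-0.4,-0.4,0],
  [0,0,2],
  [0,0,1.8],
  [0,0,0],
  [0,0,0],
  [0,0,0],
], twist=[0.5,0,0,0,0,0], hand=[255,255,255,255,255,255])

```text
time: 19.73
tcp_pos: [536.4, -116.1, 350.7]
orientation: [0.859, -0.513, 0.001, -0.0]
ft_force: [0.4, 0.4, -0.3]
grip_width: 0.463
gripper_force: 42.9
```

```bash
python3 sink.py | grep -v "^[-0-9.]* [0-9]* \["; python3 head.py 2>/dev/null | grep -E "^glass|front|base" ; python3 - <<'E'
from h import *
from scipy.spatial.transform import Rotation as Ro
s=telemetry.observe();R=Ro.from_quat(s["orientation"]).as_matrix()
th=np.radians(28.87)
C=s["tcp_pos"]+R@[19.6,-.2,165.35];z=R@[-np.sin(th),0,-np.cos(th)]
L=np.array([564.2,-167.3,112.6]);a=np.radians(118.5);n=np.array([.5*np.cos(a),.5*np.sin(a),.866])
print("centre",C.round(1),"err",(C-L-80*n).round(1),"ang",np.degrees(np.arccos(z@n)).round(2))
c=camera_params("top");p,d=grab_frame("top")   # carrier check
for k,m in rings(p).items():
    for A,b,q in blobs(m,4):
        X=ray(c,b,30)
        if 520<X[0]<600 and 80<X[1]<190: print(k,A,X.round(1))
p,d=grab_frame("side");c=camera_params("side");u,v=map(int,proj(c,C));print(u,v)
cv2.imwrite("pics/s2.png",cv2.resize(p[v-75:v+75,u-100:u+100],None,fx=4,fy=4,interpolation=cv2.INTER_CUBIC)[:,:,::-1])
E
```

```text
19.725 [ 536.4 -116.1  350.7] [ 0.4  0.4 -0.3] 42.85556137561798 0.46293963443919894
5641
tilt deg 28.74 line [ -0.548 150.428] resid 0.08 -0.25 23.75
glass []
glass centre [nan nan nan] n [0. 0. 1.] elev 90.0 az 0.0 0
front face s [26.9 27.5 28. ] 1526
base [26.1 27.9] [17.3 18.8 22.1] y [-19.6  18.7]
glass [ 564.7 -167.3  113.2] [-0.248  0.447  0.859] elev 59.3 az 119.1 807
centre [ 546.  -133.4  185.2] err [ 0.9 -1.2  3.3] ang 1.15
red 7 [541.4 175.2  30. ]
321 270
```

View pics/s2.png

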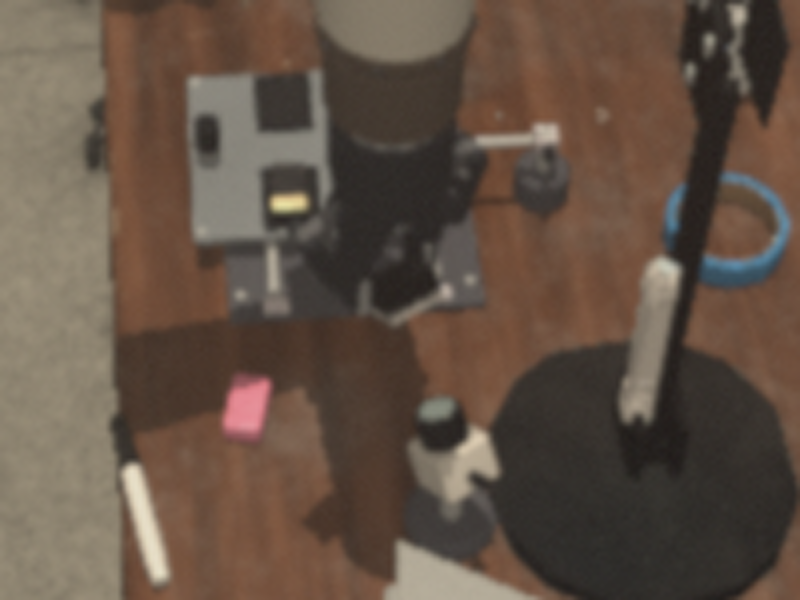

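```bash
python3 - <<'E'
from h import *
c=camera_params("wrist");f=np.load("w3.npz");c["extrinsics"]=f["E"];p=f["p"]
for k,m in rings(p).items():
    for A,b,q in blobs(m,10):
        X=ray(c,b,30)
        if 480<X[0]<640 and 40<X[1]<200: print(k,A,b,q,X.round(1))
c=camera_params("top");p,d=grab_frame("top")
for n,X in (("yellow",(571,98.6,30)),("red",(541.7,167.1,30))):
    u,v=np.round(proj(c,X)).astype(int);print(n,u,v);hs=cv2.cvtColor(p,cv2.COLOR_RGB2HSV)
    for r in range(v-6,v+7): print(" ".join("%3d/%3d"%(hs[r,q,0],hs[r,q,1]) for q in range(u-6,u+7)))
E
```

```text
red 63 [205.6 427.9] [195 420  17  15] [537.8 168.3  30. ]
yellow 279 240
 20/ 36  19/ 37  19/ 36  19/ 37  18/ 37  19/ 37  19/ 37  19/ 37  19/ 36  19/ 36  20/ 37  20/ 37  19/ 34
 19/ 37  18/ 37  18/ 36  20/ 36  20/ 37  18/ 37  20/ 37  20/ 37  20/ 35  20/ 35  19/ 35  19/ 35  18/ 36
 19/ 35  19/ 35  19/ 35  19/ 35  19/ 35  19/ 36  19/ 35  19/ 36  20/ 37  19/ 35  20/ 35  19/ 36  20/ 34
 19/ 35  19/ 36  18/ 36  18/ 36  19/ 36  19/ 36  19/ 35  19/ 36  19/ 36  19/ 35  19/ 36  19/ 36  20/ 36
 18/ 36  18/ 36  19/ 36  18/ 36  19/ 35  19/ 33  19/ 35  19/ 35  19/ 35  20/ 34  20/ 35  18/ 36  19/ 36
 18/ 36  19/ 34  19/ 35  19/ 34  20/ 34  19/ 37  18/ 36  20/ 34  20/ 35  20/ 36  20/ 34  20/ 36  19/ 36
 19/ 34  19/ 34  20/ 34  20/ 34  20/ 35  19/ 36  18/ 35  20/ 34  19/ 35  19/ 34  19/ 35  19/ 37  19/ 38
 20/ 35  19/ 35  19/ 35  20/ 34  19/ 34  18/ 35  19/ 34  20/ 34  20/ 34  19/ 35  20/ 34  20/ 35  20/ 35
 20/ 35  20/ 34  19/ 34  20/ 33  19/ 33  19/ 34  20/ 34  20/ 34  20/ 33  19/ 35  19/ 35  20/ 35  19/ 37
 19/ 31  21/ 31  21/ 33  21/ 30  21/ 31  20/ 31  20/ 31  21/ 33  20/ 34  19/ 37  20/ 35  2
[... 989 characters left out ...]
/ 64  19/ 41  12/ 82  14/ 84  13/ 76  13/ 75  15/ 60  20/ 37  22/ 29  23/ 28
 27/ 14   5/ 55   3/102   4/ 79  11/ 58  14/ 88  13/ 74  13/ 83  13/ 74  15/ 71  18/ 40  21/ 32  21/ 30
 21/ 11   8/ 36   2/ 95   3/127   6/ 92  14/ 81  11/ 78  14/ 75  14/ 76  15/ 74  18/ 43  20/ 33  21/ 33
 23/ 14  23/ 12  11/ 33   4/ 86   5/110  13/ 76  14/ 76  15/ 78  12/ 76  14/ 70  17/ 45  19/ 35  19/ 34
 21/ 15  26/ 12  26/ 12  23/ 20  18/ 33  13/ 81  14/ 74  15/ 79  14/ 81  15/ 74  17/ 44  19/ 36  19/ 35
 27/ 15  23/ 12  23/ 12  27/ 14  16/ 21  12/ 78  11/ 76  14/ 77  11/ 73  13/ 73  19/ 50  19/ 35  19/ 35
 23/ 14  21/ 15  27/ 14  26/ 11  18/ 17  17/ 79  14/ 74  15/ 74  12/ 82  14/ 81  18/ 45  19/ 36  19/ 36
```

>>> carry_out([
  [-0.1,0,0.3],
  [0,0,0],
  [0,0,0],
  [0,0,0],
], twist=[0,0,0,0], hand=[255,255,255,255])

```text
time: 20.42
tcp_pos: [535.6, -115.3, 346.7]
orientation: [0.859, -0.513, 0.0, -0.0]
ft_force: [0.5, 0.3, -1.7]
grip_width: 0.459
gripper_force: 42.9
```

```bash
python3 - <<'E'
from h import *
s=telemetry.observe();print(s["time"],s["tcp_pos"].round(1),abs(s["joint_velocities"]).max().round(4))
print(bot.job_done())
E
```

```text
20.425 [ 535.6 -115.3  346.7] 0.0013
the job is handed in; nothing more can be done
None
```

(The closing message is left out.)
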